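# Hang the round enamel paddle up to dry

## Robot

A 6-joint arm with a two-finger parallel gripper is mounted at the origin on the work surface. World frame = base frame: x ahead of the robot, y to its left, z up, the work surface at z = 0. Lengths are in mm, angles in degrees, forces in N, time in s.
With the tool pointing down it reaches from about 350 to 850 mm from the base axis. Payload 8.1 kg.
Tool frame: the origin (TCP) lies midway between the tips of the shut fingers; the grasp point (between the pads) lies 19 mm behind it; z points along the fingers, y is the line along which they close (so a half turn about z gives the same grasp; the last joint's range is limited). The gripper opens to 85 mm and grips with 20 to 120 N. Pads are 22 mm wide; open, the fingers measure 114 mm over their backs; the gripper's body (76 mm by 85 mm) begins 54 mm behind the grasp point. The pads swing forward as they close: fully open they stand 13 mm farther back than shut.
Start: joints at [-71.872, 7.471, 85.268, -0, 87.261, -4.893], TCP at [234.665, -552.211, 231.292] pointing down, gripper open.
Joint ranges: [-169.43, 169.43], [-51.17, 129.36], [1.28, 143.12], [-76.62, 256.62], [0, 156.53], [-152.29, 152.29]. Speed limits (degrees/s): [136.94, 136.94, 159.86, 180, 180, 180].

## Interface

Orientations are given as [roll, pitch, yaw] about the fixed x, y, z axes, in that order (R = Rz(yaw) Ry(pitch) Rx(roll)).
In Python, from bench import sensors, optics, r gives the robot as it stands.
- The arm moves only by the tool apply_moves, never from a script. Its argument "targets" is a list of rows, each a list of 7 numbers: the shift along the tool's x, y, z in mm, then the turn, a rotation vector about the tool's x, y, z in rad, then the closure, from 0 (fully open) to 1 (shut). In form: [[x, y, z, wx, wy, wz, claw], ...]. A call has 1 to 20 rows; each row shifts and turns the commanded pose from where the row before left it, along the tool's axes as they then stand; what a row does not reach is not made up. A row lasts 1/8 s, in which the tool goes at most 62.5 mm and 10.7 degrees, less where a joint would pass 70% of its speed; a pose out of reach is approached as far as the arm can. A call is refused whole if a number of a shift passes 62.5 or a number of a turn 0.188, either way. A call with a gripper value outside its range is refused whole. The fingers move at their own pace and stop on an object; "force" is the grip in N (left out, the last holds). Time passes only in rows, so rows that do not move let the fingers close. It gives the time, the measured TCP pose, the force, the opening and the grip force at its end, in the units of the state.
- sensors.sense(): the state, without advancing time (a new reading comes with each control period).
- optics.snapshot(name): name is "side" or "top"; returns the picture (400x640x3 uint8, red, green, blue); there is no depth.
- optics.get_calibration(name): a dict with "camera_matrix" (3x3 intrinsics, pixels), "pose" (4x4, takes a point from camera to world coordinates). Camera axes: x right, y down, z forward; pixel columns grow to the right and rows downward; lengths in mm; the calibration is good to about 2 mm. A picture is of the moment at which its call begins. get_calibration takes no time and is no camera call.
- r.hand_in(): hands the job in; it is judged then, once.
The state is a dict: "time": time; "joint_pos": joint angles; "qd": joint speeds; "joint_efforts": joint torques, N m; "tool_pos": TCP position; "tcp_rot": TCP orientation; "ft_force": force on the tool from outside, world axes, zero at the start; "wrist_torque": the same for the moment, N m; "finger_gap": finger opening in mm; "grip_force": force on a finger pad.
Only numpy, scipy, OpenCV 4.12 (cv2) and the standard library are available. Lean on these libraries where they do the work, as an engineer would, in place of code of your own. Each camera call takes 0.05 s, during which the arm holds its last target. There are 200 camera calls.

## Task

The little enamelled medals on the round-bladed plywood paddle are freshly painted: take that paddle out of the wooden rack and hang it by the hole in its handle on the peg of the empty drying stand, let go, and leave it hanging quietly, not swinging. Leave the rectangular paddle standing in its slot, do not disturb the paddle already hanging on the other stand, and do not knock over the jar of brushes.

Things in the scene. Friction and masses are not known exactly. Their poses are not given: they have to be found in the camera images.
- round_paddle: upright plywood paddle, 10 mm thick, 155 tall, 110 g: foot 64 mm long in a rack slot, ROUND blade 80 across (centre 44 up) with seven medals on a black mat on either face, handle 46 wide above. Round 26 mm hole through the handle, centre 105 up; handle is solid from 118 to 155 up: grip there, across the 10 mm. Origin: underside of foot, centre; x = through thickness (hole axis), y = width, z = up
- round_eye (a point): centre of the 26 mm hole in the round paddle's handle, mid-thickness
- rect_paddle: the other paddle in the rack: same thickness, height, handle, hole and foot, but a RECTANGULAR blade 80 mm wide and 60 mm high with twelve medals on either face; same axes. It must stay where it is
- rack: fixed wooden rack 80 mm (x) by 220 (y), 32 high, with two slots side by side, centred at y = +60 and -60 mm (either paddle may be in either); a slot is 12.5 mm wide (x), 72 long (y), 22 deep, its floor 10 mm above the table. Origin: centre of the underside, on the table
- free_stand: fixed drying stand whose peg is EMPTY: base plate 130 x 100 mm, 12 thick (x -100 to +30), steel post 16 mm thick at the origin, 205 high, and one round peg 10 mm thick that leaves the post at height 190 (axis) and points along the stand's -x, rising 6 degrees, to 95 mm from the post's axis. Origin: foot of the post at table height; z up
- free_peg_tip (a point): on the axis of the empty peg, at the centre of its round end, 90 mm in front (-x) of the post's axis and 199.5 mm above the table
- full_stand: the second fixed drying stand, of the same make and axes as the first, whose peg already carries a narrow paddle (blade 56 mm wide, its hole on the peg 50 mm in front of the post, bottom about 82 mm above the table). The two stands stand side by side, either may be the left one
- hung_foot (a point): middle of the lower edge of the narrow paddle hanging on the full stand, which swings about the peg if pushed; it must not be disturbed
- brush_jar: glass jar of 72 mm diameter and 100 mm height with paint brushes reaching to 210 mm; loose, stands behind (further from the robot than) the task's things. Origin: centre of its underside, z up
There are look-alikes about, which are no part of the job. There is more than one size of the brush_jar; the job needs the smaller.

How it is judged (in metres and radians):
At the end, for the whole second after the job is handed in: Round paddle hanging quietly (<0.1 m/s, <1 rad/s) on the empty stand's peg: hole centre 8-88 mm before the post, 12 mm sideways, 174-200 mm high, bearing on the stand, tilt <0.3 rad; rectangular paddle and hung paddle within 30 mm of their starts, rectangular tilt <0.3, brush jar tilt <0.4 rad (x of round_eye in the frame of free_stand between -0.088 and -0.008 m and y of round_eye in the frame of free_stand between -0.012 and 0.012 m and z of round_eye in the frame of free_stand between 0.174 and 0.2 m and angle between each of round_paddle, rect_paddle's own z axis and vertical below 0.3 rad and contact force between round_paddle and free_stand above 0.3 N and linear speed of round_paddle below 0.1 m/s and angular speed of round_paddle below 1 rad/s and distance of each of rect_paddle, hung_foot from where it was at the start of the episode below 0.03 m and angle between brush_jar's own z axis and vertical below 0.4 rad); the robot touches nothing.
It fails at once if the rectangular paddle is moved more than 30 mm or tips over (distance of rect_paddle from where it was at the start of the episode above 0.03 m or angle between rect_paddle's own z axis and vertical above 0.3 rad).
It fails at once if the paddle on the other stand is pushed more than 30 mm aside (distance of hung_foot from where it was at the start of the episode above 0.03 m).
It fails at once if the brush jar is knocked over (angle between brush_jar's own z axis and vertical above 0.4 rad).
It also fails if it takes over 58 s, if anything falls off the work surface, if the arm or the gripper's body presses on something with over 40 N, if the wrist force passes 120 N, or if a joint passes its speed limit or range.

## Working session

There is one attempt and no reset: what is moved stays moved. The work goes in short steps, Python scripts to look and compute and a tool call to move; the robot and the scene stay as the last step left them, time stands still between calls to the robot, and variables do not carry over. Pictures are saved under pics/ and viewed, at most 10 in all, crops included, and the job is handed in when it is done.

Besides the shell and the picture viewer there is one more tool, called after ">>>" in YAML: its name, and indented under it one key for each argument. apply_moves: Moves the arm, as the interface text tells. Its arguments: {"type":"object","properties":{"targets":{"type":"array"},"force":{"type":"number"}},"required":["targets"]}

```bash
mkdir -p pics
python3 - <<'E'
from bench import sensors, optics, r
import cv2
for n in("side","top"):
    im=optics.snapshot(n); cv2.imwrite(f"pics/{n}0.png",im[:,:,::-1])
    c=optics.get_calibration(n); print(n,c)
print(sensors.sense())
E
```

```text
side {'camera_matrix': array([[493.06228371,   0.        , 316.84397582],
       [  0.        , 493.06228371, 198.76471798],
       [  0.        ,   0.        ,   1.        ]]), 'pose': array([[-8.81228031e-01, -3.06351712e-01,  3.59980258e-01,
         3.10127533e+02],
       [-4.72670642e-01,  5.78236254e-01, -6.65000224e-01,
         7.14982949e+02],
       [-4.42967901e-03, -7.56168938e-01, -6.54361456e-01,
         7.97302704e+02],
       [ 0.00000000e+00,  0.00000000e+00,  0.00000000e+00,
         1.00000000e+00]])}
top {'camera_matrix': array([[453.40412268,   0.        , 326.44255118],
       [  0.        , 453.40412268, 194.99452038],
       [  0.        ,   0.        ,   1.        ]]), 'pose': array([[ 2.55632932e-02, -9.96576764e-01,  7.86210595e-02,
         5.68539127e+02],
       [-9.99649020e-01, -2.49364305e-02,  8.94485322e-03,
         3.06532165e+01],
       [-6.95370429e-03, -7.88221250e-02, -9.96864443e-01,
         1.33997114e+03],
       [ 0.00000000e+00,  0.00000000e+00,  0.00000000e+00,
         1.00000000e+00]])}
{'time': 0.1, 'joint_pos': array([-7.18720897e+01,  7.51255213e+00,  8.53235618e+01, -5.34852309e-04,
        8.72634140e+01, -4.89391474e+00]), 'qd': array([ 0.08013642, -0.11065721, -0.13320376,  0.03124195, -0.03167058,
       -0.15345271]), 'joint_efforts': array([ 1.15459112e-03, -5.70948958e+01, -5.01944876e+01, -5.32289766e-05,
        8.04552867e-03, -4.31722515e-05]), 'tool_pos': array([ 234.4983485 , -551.72134423,  230.32588381]), 'tcp_rot': array([-1.79900789e+02, -7.95858393e-03,  2.30218441e+01]), 'ft_force': array([ 0.33372239, -0.07216394, -0.42994577]), 'wrist_torque': array([-0.00366902, -0.00268683, -0.011352  ]), 'grip_force': 0.0, 'finger_gap': 85.79088571986009}
```

View pics/side0.png

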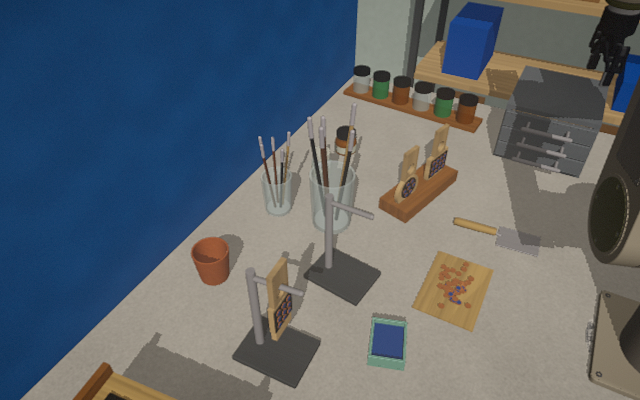

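View pics/top0.png

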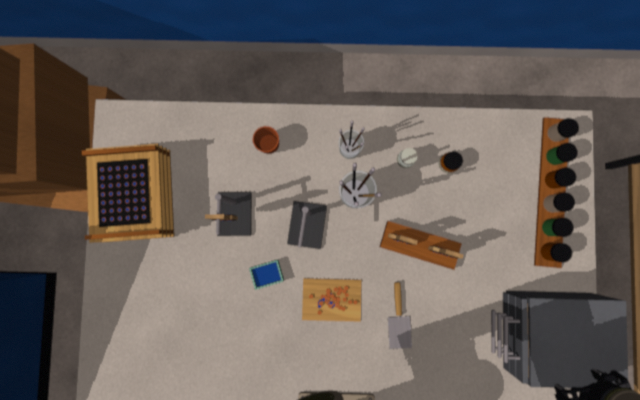

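The side view shows the round paddle near (408,175), the rectangular one at (437,150), and the empty stand with its post near (329,235) and peg tip at (371,217). In the top view, the rack is at (420,245) and the empty stand at (306,222). I'll enlarge both.

Run:
```python
import cv2,numpy as np
a=cv2.imread("pics/side0.png");b=cv2.imread("pics/top0.png")
def crop(im,x0,y0,w,h,s,lab=20):
    c=cv2.resize(im[y0:y0+h,x0:x0+w],None,fx=s,fy=s,interpolation=cv2.INTER_CUBIC)
    for x in range(-(-x0//lab)*lab,x0+w,lab):
        cv2.line(c,(int((x-x0+.5)*s),0),(int((x-x0+.5)*s),6),(0,255,255),1);cv2.putText(c,str(x),(int((x-x0)*s),18),0,.4,(0,255,255),1)
    for y in range(-(-y0//lab)*lab,y0+h,lab):
        cv2.line(c,(0,int((y-y0+.5)*s)),(6,int((y-y0+.5)*s)),(0,255,255),1);cv2.putText(c,str(y),(8,int((y-y0)*s)+6),0,.4,(0,255,255),1)
    return c
cv2.imwrite("pics/sc.png",crop(a,300,110,160,120,5))
cv2.imwrite("pics/sc2.png",crop(a,295,180,95,130,4.5,10))
cv2.imwrite("pics/tc.png",crop(b,280,190,190,85,4.2))
```

```text
(no output)
```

View pics/sc.png

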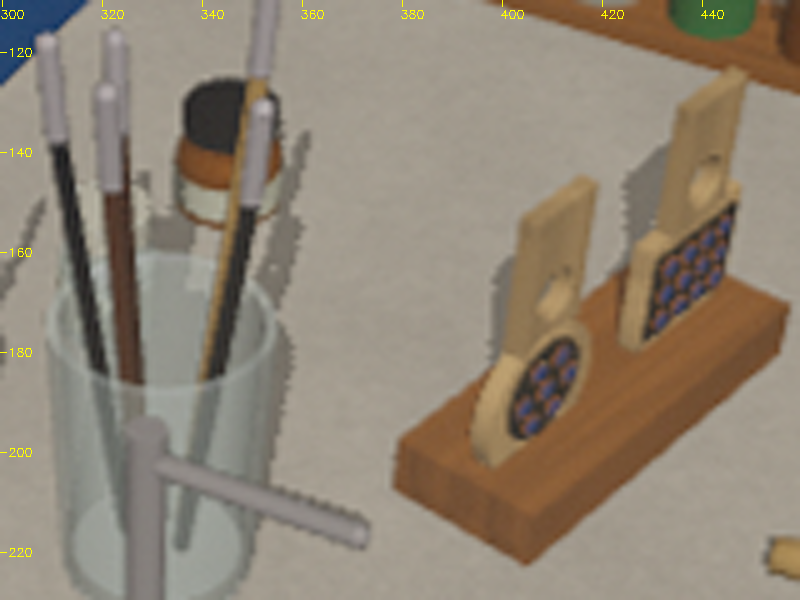

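View pics/tc.png

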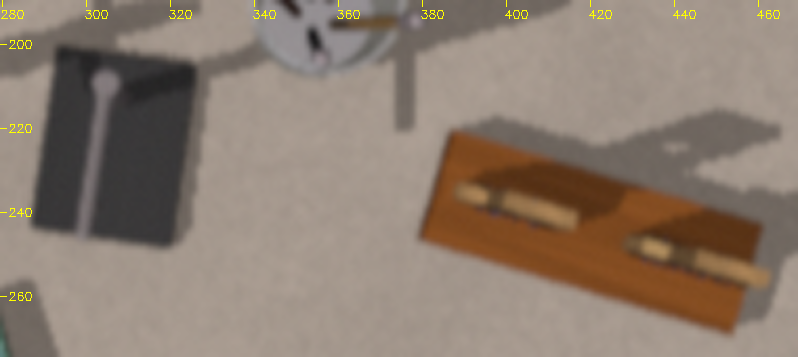

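View pics/sc2.png

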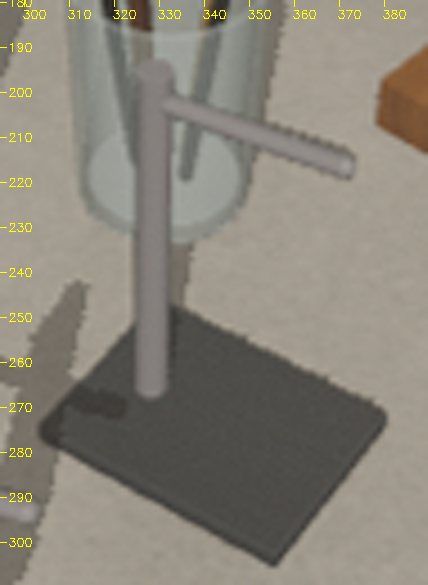

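```bash
cat > h.py <<'E'
import numpy as np
from bench import sensors, optics, r
from scipy.optimize import least_squares
C={n:optics.get_calibration(n) for n in("side","top")}
def proj(n,P):
    T=np.linalg.inv(C[n]["pose"]);K=C[n]["camera_matrix"]
    q=(np.atleast_2d(P)@T[:3,:3].T+T[:3,3])@K.T
    return q[:,:2]/q[:,2:]
def tri(ps,pt):
    s=least_squares(lambda P:np.r_[proj("side",P)[0]-ps,proj("top",P)[0]-pt],[600,0,100]); return s.x,np.sqrt(2*s.cost/4)
def fit(obs,x0):  # obs: (cam, local xyz, pix); fit x,y,z,yaw
    def f(v):
        c,s=np.cos(v[3]),np.sin(v[3]);R=np.array([[c,-s,0],[s,c,0],[0,0,1]])
        return np.concatenate([proj(n,R@np.array(l)+v[:3])[0]-p for n,l,p in obs])
    s=least_squares(f,x0,loss='soft_l1',x_scale=[10,10,10,.1]); return s.x,f(s.x).reshape(-1,2).round(1)
S1=lambda x,y:np.array([300+x/5-.5,110+y/5-.5])
S2=lambda x,y:np.array([295+x/4.5-.5,180+y/4.5-.5])
T1=lambda x,y:np.array([280+x/4.2-.5,190+y/4.2-.5])
E
python3 - <<'E'
from h import *
np.set_printoptions(precision=1,suppress=True)
print("handle top",tri(S1(560,199),T1(541,210)))
print("post top",tri(S2(155,70),T1(106,83)))
print("tip",tri(S2(347,166),T1(84,237)))
for n,a,b in[("rack L",(399,444),(452,130)),("rack near-left",(528,517),(419,238)),("rack R near",(789,308),(733,333))]: print(n,tri(S1(*a),T1(*b)))
for n,a,b in[("base a",(385,415),(33,228)),("base b",(275,562),(172,247)),("base c",(42,430),(196,65))]: print(n,tri(S2(*a),T1(*b)))
E
```

```text
handle top (array([ 551.6, -172.5,  165.5]), np.float64(0.033957080513009164))
post top (array([620.7,  94.2, 205.8]), np.float64(0.019968283666489207))
tip (array([529.6, 105.1, 200.7]), np.float64(0.14685049130774977))
rack L (array([ 601.9, -134.5,   31.1]), np.float64(0.17989794438828918))
rack near-left (array([ 528.5, -112.6,   33.2]), np.float64(0.01098967043977714))
rack R near (array([ 468.8, -327.8,   28.7]), np.float64(0.18145851134239444))
base a (array([505.5, 135.7,  97.7]), np.float64(5.92875572106087))
base b (array([ 543.6,   69.9, -104.9]), np.float64(6.398352624547057))
base c (array([681. ,  57.4, -94.5]), np.float64(6.6497120289577))
```

Run:
```python
from h import *
np.set_printoptions(precision=2,suppress=True)
st=[("side",[0,0,205],S2(155,70)),("top",[0,0,205],T1(106,83)),("side",[-94.5,0,199.9],S2(347,166)),("top",[-95,0,199.9],T1(84,237)),
("side",[-100,-50,12],S2(385,415)),("side",[-100,50,12],S2(275,562)),("side",[30,50,12],S2(42,430)),
("top",[30,50,12],T1(58,45)),("top",[30,-50,12],T1(196,65)),("top",[-100,-50,12],T1(172,247)),("top",[-100,50,12],T1(33,228))]
v,e=fit(st,[620,94,0,-.1]);print("stand",v[:3],np.degrees(v[3]));print(e.tolist())
rk=[("side",[40,110,32],S1(399,444)),("side",[-40,110,32],S1(528,517)),("side",[-40,-110,32],S1(789,308)),
("top",[40,110,32],T1(452,130)),("top",[40,-110,32],T1(762,226)),("top",[-40,-110,32],T1(733,333)),("top",[-40,110,32],T1(419,238))]
v,e=fit(rk,[535,-230,0,-.27]);print("rack",v[:3],np.degrees(v[3]));print(e.tolist())
c,s=np.cos(v[3]),np.sin(v[3]);print("slot",v[0]-s*60,v[1]+c*60)
# joint check of paddle handle ends from top at z=165
K=C["top"]
for p in(T1(505,201),T1(577,219)):
    d=K["pose"][:3,:3]@np.linalg.inv(K["camera_matrix"])@np.r_[p,1];o=K["pose"][:3,3];print("handle end",o+d*(165-o[2])/d[2])
```

```text
stand [621.53  94.16  -2.1 ] -6.545277157176301
[[-0.4, 1.1], [0.1, -0.2], [1.1, 1.5], [0.0, 0.7], [0.7, -0.5], [0.1, -1.0], [-1.8, -0.6], [-0.3, -0.5], [0.6, -0.5], [0.1, 0.2], [-0.8, -0.1]]
rack [ 535.86 -230.17   -0.93] -15.615910980959953
[[-1.0, -0.4], [0.7, 0.7], [0.1, -0.1], [0.3, -0.5], [0.1, -0.8], [-0.6, 0.7], [0.2, 0.5]]
slot 552.0087775563306 -172.38071399895006
handle end [ 556.43 -150.48  165.  ]
handle end [ 546.57 -194.7   165.  ]
```

>>> apply_moves:
  targets:
    - [0,0,-20,0,0,-0.18,0]
    - [0,0,-20,0,0,-0.18,0]
    - [0,0,-20,0,0,-0.18,0]
    - [0,0,-20,0,0,-0.18,0]
    - [0,0,-20,0,0,-0.18,0]
    - [37.5,17,0,0,0,0,0]
    - [37.5,17,0,0,0,0,0]
    - [37.5,17,0,0,0,0,0]
    - [37.5,17,0,0,0,0,0]
    - [37.5,17,0,0,0,0,0]
    - [37.5,17,0,0,0,0,0]
    - [37.5,17,0,0,0,0,0]
    - [37.5,17,0,0,0,0,0]
    - [37.5,17,0,0,0,0,0]
    - [37.5,17,0,0,0,0,0]
    - [37.5,17,0,0,0,0,0]
    - [37.5,17,0,0,0,0,0]
    - [0,0,0,0,0,0,0]
    - [0,0,0,0,0,0,0]
  force: 40

```text
time: 2.48
tool_pos: [550.6, -172.8, 330.8]
tcp_rot: [-179.9, 0.0, 74.6]
ft_force: [-0.2, -0.6, 0.9]
finger_gap: 85.4
grip_force: 0.0
```

>>> apply_moves:
  targets:
    - [0.7,1,30,0,0,0,0]
    - [0,0,40,0,0,0,0]
    - [0,0,40,0,0,0,0]
    - [0,0,40,0,0,0,0]
    - [0,0,30,0,0,0,0]
    - [0,0,17,0,0,0,0]
    - [0,0,0,0,0,0,0.4]
    - [0,0,0,0,0,0,0.7]
    - [0,0,0,0,0,0,0.7]
    - [0,0,0,0,0,0,0.7]

```text
time: 3.72
tool_pos: [552.7, -172.4, 135.4]
tcp_rot: [179.9, 0.0, 74.6]
ft_force: [-0.0, -0.1, -0.1]
finger_gap: 25.5
grip_force: 0.0
```

Run:
```python
from h import *
import cv2
a=optics.snapshot("side")[110:230,340:480,::-1];b=optics.snapshot("top")[180:280,330:470,::-1]
f=lambda x:cv2.resize(x,None,fx=4,fy=4,interpolation=cv2.INTER_CUBIC)
cv2.imwrite("pics/g.png",cv2.resize(np.vstack([a,b]),None,fx=2.7,fy=2.7,interpolation=cv2.INTER_CUBIC))
```

```text
(no output)
```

View pics/g.png

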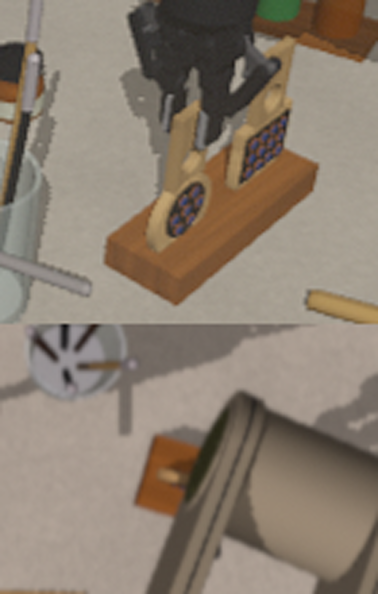

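The side view shows the fingers either side of the round paddle's handle, at about (185,115) in the crop. The rectangular paddle stands clear. Next I'll close and lift.

>>> apply_moves:
  targets:
    - [0,0,0,0,0,0,0.85]
    - [0,0,0,0,0,0,1]
    - [0,0,0,0,0,0,1]
    - [0,0,0,0,0,0,1]
    - [0,0,0,0,0,0,1]
  force: 40

```text
time: 4.45
tool_pos: [552.2, -172.2, 134.5]
tcp_rot: [180.0, -0.0, 74.6]
ft_force: [-0.4, 0.3, 2.8]
finger_gap: 9.4
grip_force: 39.6
```

>>> apply_moves:
  targets:
    - [0,0,-10,0,0,0,1]
    - [0,0,-15,0,0,0,1]
    - [0,0,-20,0,0,0,1]
    - [0,0,-20,0,0,0,1]
    - [0,0,-20,0,0,0,1]
    - [14.7,-22,0,0,0,0,1]
    - [14.7,-22,0,0,0,0,1]
    - [14.7,-22,0,0,0,0,1]
    - [23.6,-6.5,0,0,0,0,1]
    - [23.6,-6.5,0,0,0,0,1]
    - [23.6,-6.5,0,0,0,0,1]
    - [23.6,-6.5,0,0,0,0,1]
    - [23.6,-6.5,0,0,0,0,1]
    - [23.6,-6.5,0,0,0,0,1]
    - [23.6,-6.5,0,0,0,0,1]
    - [23.6,-6.5,0,0,0,0,1]
    - [23.6,-6.5,0,0,0,0,1]
    - [0,0,0,0,0,-0.075,1]
    - [0,0,0,0,0,-0.075,1]
    - [0,0,0,0,0,0,1]

```text
time: 6.95
tool_pos: [500.4, 108.3, 220.3]
tcp_rot: [180.0, -0.0, 83.2]
ft_force: [-0.1, -0.4, -1.4]
finger_gap: 9.9
grip_force: 39.4
```

Run:
```python
from h import *
import cv2
a=optics.snapshot("side");b=optics.snapshot("top")
cv2.imwrite("pics/side1.png",a[:,:,::-1]);cv2.imwrite("pics/top1.png",b[:,:,::-1])
s=sensors.sense();print(s["tool_pos"],s["tcp_rot"],s["finger_gap"])
c=cv2.resize(a[180:300,310:430,::-1],None,fx=5,fy=5,interpolation=cv2.INTER_CUBIC)
cv2.imwrite("pics/h1.png",c)
p=s["tool_pos"]
for n in C: print(n,proj(n,[p-[0,0,19.5],[529.6,105.1,200.7],[620.7,94.2,205.8]]))
```

```text
[500.38372961 108.1494194  219.93674574] [ 1.79966914e+02 -8.81721586e-03  8.30771227e+01] 9.712915825159524
side [[386.47480079 222.85942944]
 [371.7932983  216.36914869]
 [328.93740549 195.07212521]]
top [[297.87182218 257.44055653]
 [299.44005681 245.70344353]
 [304.75473827 209.30445951]]
```

View pics/h1.png

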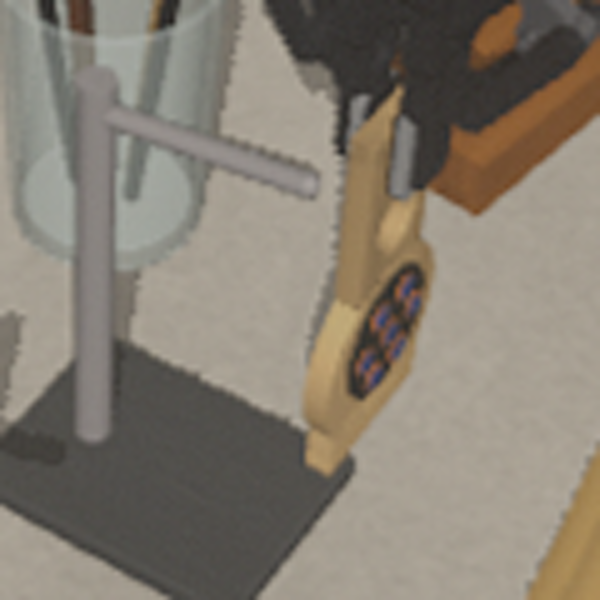

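Run:
```python
from h import *
np.set_printoptions(precision=0,suppress=True)
t=np.radians(-6.9);R=np.array([[np.cos(t),-np.sin(t),0],[np.sin(t),np.cos(t),0],[0,0,1]])
o=np.array([500.4,108.15,220-134.5+10])
for n,l in dict(footL_back=[5,32,0],footL_front=[-5,32,0],footR_front=[-5,-32,0],hole_front=[-5,0,105],hole_f_L=[-5,13,105],hole_f_R=[-5,-13,105],hole_f_top=[-5,0,118],hole_f_bot=[-5,0,92],topR_front=[-5,-23,155],topL_front=[-5,23,155],shoulderL=[-5,23,77]).items():
    p=proj("side",R@np.array(l)+o)[0]; print(n,(p-[310,180]+.5)*5)
```

```text
footL_back [306. 465.]
footL_front [329. 477.]
footR_front [413. 372.]
hole_front [397. 222.]
hole_f_L [379. 244.]
hole_f_R [415. 201.]
hole_f_top [401. 195.]
hole_f_bot [394. 249.]
topR_front [443.  78.]
topL_front [377. 152.]
shoulderL [358. 317.]
```

The side view shows the paddle upright. Its hole is at about (402,222) in the crop and its foot at (330,472), within 1–2 mm of the prediction. The peg tip at (310,183) lines up, so I'll thread the hole along the peg.

>>> apply_moves:
  targets:
    - [0,0,-2,0,0,0,1]
    - [0,8,0.8,0,0,0,1]
    - [0,8,0.8,0,0,0,1]
    - [0,8,0.8,0,0,0,1]
    - [0,6,0.6,0,0,0,1]
    - [0,6,0.6,0,0,0,1]
    - [0,6,0.6,0,0,0,1]
    - [0,0,0,0,0,0,1]

```text
time: 8.05
tool_pos: [542.2, 103.1, 216.9]
tcp_rot: [-180.0, 0.0, 83.2]
ft_force: [-0.0, -0.6, -1.3]
finger_gap: 9.5
grip_force: 39.4
```

Run:
```python
from h import *
import cv2
a=optics.snapshot("side")
cv2.imwrite("pics/h2.png",cv2.resize(a[180:280,310:410,::-1],None,fx=6,fy=6,interpolation=cv2.INTER_CUBIC))
```

```text
(no output)
```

View pics/h2.png

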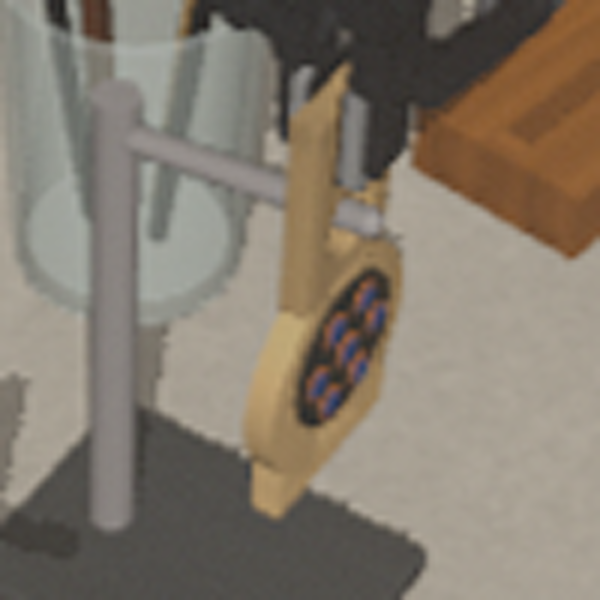

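The peg goes through the hole, with its tip sticking out at (378,220) in the crop. I'll go 16 mm further and then lower.

>>> apply_moves:
  targets:
    - [0,5.5,0.6,0,0,0,1]
    - [0,5.5,0.5,0,0,0,1]
    - [0,5,0.5,0,0,0,1]
    - [0,0,2,0,0,0,1]
    - [0,0,2,0,0,0,1]
    - [0,0,1,0,0,0,1]
    - [0,0,0,0,0,0,1]
    - [0,0,0,0,0,0,1]

```text
time: 9.1
tool_pos: [557.8, 101.3, 210.6]
tcp_rot: [180.0, -0.0, 83.2]
ft_force: [-0.1, 0.4, -0.3]
finger_gap: 9.4
grip_force: 39.4
```

>>> apply_moves:
  targets:
    - [0,0,1,0,0,0,1]
    - [0,0,0,0,0,0,1]
    - [0,0,0,0,0,0,1]

```text
time: 9.48
tool_pos: [557.8, 101.3, 209.5]
tcp_rot: [180.0, 0.0, 83.2]
ft_force: [-0.5, 0.2, -1.0]
finger_gap: 9.5
grip_force: 39.4
```

>>> apply_moves:
  targets:
    - [0,0,1,0,0,0,1]
    - [0,0,0,0,0,0,1]
    - [0,0,0,0,0,0,1]

```text
time: 9.85
tool_pos: [557.8, 101.3, 208.5]
tcp_rot: [180.0, -0.0, 83.2]
ft_force: [-0.5, -0.3, -1.2]
finger_gap: 9.4
grip_force: 39.4
```

>>> apply_moves:
  targets:
    - [0,0,0.6,0,0,0,1]
    - [0,0,0,0,0,0,1]
    - [0,0,0,0,0,0,1]

```text
time: 10.22
tool_pos: [557.9, 101.3, 208.2]
tcp_rot: [180.0, -0.0, 83.2]
ft_force: [-1.2, -0.5, 1.9]
finger_gap: 9.3
grip_force: 39.9
```

>>> apply_moves:
  targets:
    - [0,0,0.6,0,0,0,1]
    - [0,0,0,0,0,0,1]
    - [0,0,0,0,0,0,1]

```text
time: 10.6
tool_pos: [558.0, 101.3, 208.0]
tcp_rot: [180.0, -0.0, 83.2]
ft_force: [-1.3, 0.0, 4.4]
finger_gap: 9.7
grip_force: 40.5
```

Contact: the upward force reached 4.4 N. I'll open gradually and check before backing off.

>>> apply_moves:
  targets:
    - [0,0,0,0,0,0,0.86]
    - [0,0,0,0,0,0,0.83]
    - [0,0,0,0,0,0,0.8]
    - [0,0,0,0,0,0,0.75]
    - [0,0,0,0,0,0,0.7]
    - [0,0,0,0,0,0,0.65]
    - [0,0,0,0,0,0,0.65]
    - [0,0,0,0,0,0,0.65]
    - [0,0,0,0,0,0,0.65]
    - [0,0,0,0,0,0,0.65]

```text
time: 11.85
tool_pos: [557.8, 101.3, 207.3]
tcp_rot: [-180.0, 0.0, 83.2]
ft_force: [-0.2, 0.0, 0.0]
finger_gap: 30.2
grip_force: 0.0
```

>>> apply_moves:
  targets:
    - [0,0,-4,0,0,0,0.65]
    - [0,0,-8,0,0,0,0.65]
    - [0,0,-10,0,0,0,0.65]
    - [0,0,-15,0,0,0,0.65]
    - [0,0,-20,0,0,0,0.65]
    - [0,0,-20,0,0,0,0.65]
    - [0,0,-25,0,0,0,0.65]
    - [0,-30,-10,0,0,0,0.65]
    - [0,-40,0,0,0,0,0.65]
    - [0,-40,0,0,0,0,0.65]
    - [0,0,0,0,0,0,0.65]
    - [0,0,0,0,0,0,0.65]
    - [0,0,0,0,0,0,0.65]
    - [0,0,0,0,0,0,0.65]

```text
time: 13.6
tool_pos: [449.1, 114.2, 319.1]
tcp_rot: [-180.0, 0.0, 83.2]
ft_force: [-0.3, 0.1, -0.4]
finger_gap: 29.9
grip_force: 0.0
```

Run:
```python
from h import *
import cv2
from bench import r
a=optics.snapshot("side").astype(int)
f=lambda:None
b=optics.snapshot("side").astype(int)
print(abs(a-b)[180:300,300:400].max(), sensors.sense()["tool_pos"])
cv2.imwrite("pics/h3.png",cv2.resize(b[80:390,230:480,::-1].astype(np.uint8),None,fx=1.9,fy=1.9,interpolation=cv2.INTER_CUBIC))
```

```text
19 [448.8791804  114.21539291 319.05166935]
```

View pics/h3.png

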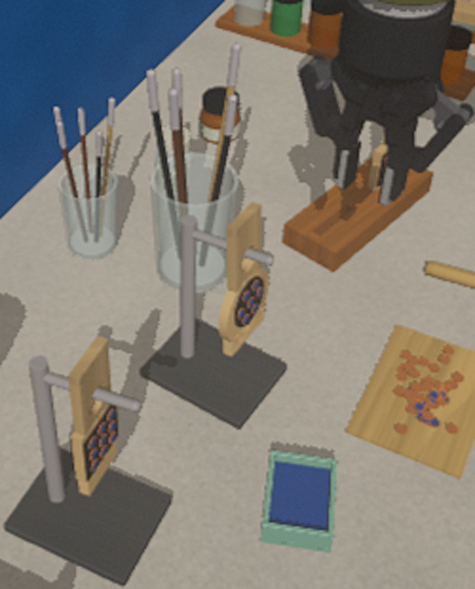

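The round paddle hangs on the empty stand's peg at about (245,280) in the crop. The other paddles and the jars look untouched. I'll let it settle and check that it is still.

>>> apply_moves:
  targets:
    - [0,0,0,0,0,0,0.65]
    - [0,0,0,0,0,0,0.65]
    - [0,0,0,0,0,0,0.65]
    - [0,0,0,0,0,0,0.65]
    - [0,0,0,0,0,0,0.65]
    - [0,0,0,0,0,0,0.65]
    - [0,0,0,0,0,0,0.65]
    - [0,0,0,0,0,0,0.65]
    - [0,0,0,0,0,0,0.65]
    - [0,0,0,0,0,0,0.65]
    - [0,0,0,0,0,0,0.65]
    - [0,0,0,0,0,0,0.65]
    - [0,0,0,0,0,0,0.65]
    - [0,0,0,0,0,0,0.65]
    - [0,0,0,0,0,0,0.65]
    - [0,0,0,0,0,0,0.65]
    - [0,0,0,0,0,0,0.65]
    - [0,0,0,0,0,0,0.65]
    - [0,0,0,0,0,0,0.65]
    - [0,0,0,0,0,0,0.65]

```text
time: 16.2
tool_pos: [448.6, 114.3, 319.3]
tcp_rot: [-180.0, -0.0, 83.2]
ft_force: [-0.3, 0.2, -0.1]
finger_gap: 29.5
grip_force: 0.0
```

Run:
```python
from h import *
im=[optics.snapshot("side").astype(int) for _ in range(8)]
print([abs(x-im[0])[180:270,345:375].mean().round(2) for x in im],[abs(x-im[0])[280:300,400:430].mean().round(2) for x in im])
print(r.hand_in())
```

```text
[np.float64(0.0), np.float64(0.93), np.float64(0.92), np.float64(0.92), np.float64(0.95), np.float64(0.94), np.float64(0.95), np.float64(0.93)] [np.float64(0.0), np.float64(0.78), np.float64(0.8), np.float64(0.8), np.float64(0.78), np.float64(0.78), np.float64(0.78), np.float64(0.81)]
the job is handed in; nothing more can be done
None
```

The round paddle is hanging still on the empty stand's peg with the gripper clear of it, and I handed the job in after about 17 s of the 58 s allowed. The rectangular paddle, the hung paddle and the brush jar looked undisturbed in the last picture, but the hand-in returned no verdict.

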